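Open the counterweighted strap-stamping jig and load the brass die

ROBOT

A 7-joint arm with a two-finger parallel gripper is mounted at the origin on the work surface. World frame = base frame: x ahead of the robot, y to its left, z up, the work surface at z = 0. Lengths are in m, angles in rad, forces in N, time in s.
With the tool pointing down it reaches from about 0.35 to 0.9 m from the base axis. Payload 8.1 kg.
Tool frame: the origin (TCP) lies between the finger pads; the fingertips stand ahead of it and the grasp point (between the pads) is the TCP (arm.nose_length is the z of the fingertips in the tool frame, in m); z points along the fingers, y is the line along which they close (so a half turn about z gives the same grasp; the last joint's range is limited). The gripper opens to 92 mm and grips with 3 to 60 N. Pads are 19 mm wide; open, the fingers measure 130 mm over their backs; the gripper's body (75 mm by 190 mm) begins 47 mm behind the grasp point.
Start: joints at [-1.223, 0.434, 0.025, 1.573, -0.012, 1.134, -0.075], TCP at [0.272, 0.563, 0.216] pointing down, gripper open.
Joint ranges: [-2.62, 2.62], [-0.44, 2.09], [-1.27, 1.32], [0.08, 2.57], [-1.32, 4.46], [0.12, 2], [-2.74, 2.74]. Speed limits (rad/s): [2.22, 2.22, 3.01, 3.01, 3.14, 3.14, 3.14].

INTERFACE

Orientations are given as a rotation vector (axis times angle).
In Python, from cell import sensors, optics, arm gives the robot as it stands.
- The arm moves only by the tool arm_command, never from a script. Its argument "deltas" is one flat list of numbers, 7 for each row, row after row: the turn, a rotation vector about the world's x, y, z as a fraction of full scale, then the shift along the world's x, y, z as a fraction of full scale, then the finger opening in mm, from 0 to 91.8. In form: [wx, wy, wz, dx, dy, dz, fingers, wx, wy, wz, dx, dy, dz, fingers, ...]. A call has 1 to 20 rows; each row is the pose to reach, as a shift and turn from the pose commanded when the call began; what a row does not reach only later rows make up. Full scale, the value 1, is 1 m for a shift and 90 degrees for a turn. A row lasts 1/10 s, in which the tool goes at most 50 mm and 8.59 degrees, less where a joint would pass 70% of its speed; a pose out of reach is approached as far as the arm can. A call with a number of a shift or a turn outside -1 to 1 is refused whole. A call with a gripper value outside its range is refused whole. The fingers move at their own pace and stop on an object; "force" is the grip in N (left out, the last holds). Time passes only in rows, so rows that repeat a pose let the fingers close. It gives the time, the measured TCP pose, the force, the opening and the grip force at its end, in the units of the state.
- sensors.observe(): the state, without advancing time (a new reading comes with each control period).
- optics.get_image(name): name is "scene" or "side" or "wrist"; returns the picture (420x560x3 uint8, blue, green, red); there is no depth.
- optics.calibration(name): a dict with "camera_matrix" (3x3 intrinsics, pixels), "D" ([k1, k2, p1, p2, k3] as OpenCV has them; the pictures are not rectified), "rvec" (rotation vector, rad) and "tvec" (3), from world to camera coordinates, as OpenCV has them. Camera axes: x right, y down, z forward; pixel columns grow to the right and rows downward; lengths in m; the calibration is good to about 2 mm. A picture is of the moment at which its call begins: read the wrist's pose just before it. calibration takes no time and is no camera call; for the wrist camera it gives the pose at the moment of the call.
- arm.sign_off(): hands the job in; it is judged then, once.
The state is a dict: "clock": time; "joints": joint angles; "dq": joint speeds; "joint_efforts": joint torques, N m; "position": TCP position; "ee_rot": TCP orientation; "force": force on the tool from outside, world axes, zero at the start; "ft_torque": the same for the moment, N m; "width": opening from 0.0 (shut) to 1.0 (fully open); "gripper_force": force on a finger pad.
Only numpy, scipy, OpenCV 4.12 (cv2) and the standard library are available. Lean on these libraries where they do the work, as an engineer would, in place of code of your own. Each camera call takes 0.05 s, during which the arm holds its last target. There are 200 camera calls.

TASK

Lift the red counterweighted presser arm of the strap jig over its balance point by its black handle and ease it back until it leans on its rubber rest buffer and stays open by itself, without letting it drop or knock, or forcing it against the buffer. Then take the brass die from among the three dies, set it down upright and fully home in the round nest of the jig, and let go. Do not drop the die, and leave the other dies and the things around where they are.

Things in the scene. Friction and masses are not known exactly. Their poses are not given: they have to be found in the camera images.
- jig: strap stamping jig, fixed to the table, elsewhere at each start. Blue bed 130 x 310 x 30 mm (from y -190 to +120 mm in jig axes). Origin on the table under the hinge; x and y level, turned by the jig's yaw (up to 0.3 rad), z up. Grey hinge cheeks: x +-35, y +-25 mm, up to z 155 mm. The closed presser arm points along jig -y.
- hinge (a point): middle of the presser's hinge, 130 mm above the table; hinge axis along the jig's x. Lifting at the handle takes about 3 N when closed and nothing at the balance point (0.7 to 1.0 rad: the counterweight differs); beyond it the arm pulls on open with up to 4.5 N at the handle until it leans on the rest buffer, where it stays. Let go too early, it swings on and slams.
- presser (a joint): angle of the presser arm, rad: 0 closed (level, pointing along jig -y), grows as it is lifted, 1.57 = straight up, more = leaning back towards jig +y. It starts closed, not latched.
- pressarm: red presser arm, 18 x 24 mm bar, 190 mm long; origin at the hinge, its own -y points along the arm to the handle. A rubber foot under it, 115 mm out, closes to 65 mm above the bed. A steel counterweight, 52 mm across, sits 75 to 95 mm off the hinge at right angles to the arm: straight above the hinge when closed, behind it (jig +y) when open.
- handle (a point): middle of the handle: a smooth black round bar, 14 mm thick, 90 mm long, parallel to the hinge axis, at the arm's end, 190 mm from the hinge axis and 55 mm to the jig's -x side of the arm's middle plane; free all round, a red ball of 22 mm at its end. Height 130 mm when closed. It can turn between the fingers. Its axes turn with the arm.
- quadrant: aluminium quadrant at the hinge's jig +x side (origin at the hinge), fixed. A yellow clamp on it holds the sprung rubber rest buffer that stops the arm. Its setting is not measured: the arm first touches it anywhere from 1.6 to 2.04 rad. The spring gives 0.7 N per mm felt at the handle. The arm's own lean loads the buffer with 4 to 9 N; some 5 N of push at the handle on top is too much.
- nest (a point): centre of the nest's floor, on the jig's bed 115 mm from the hinge along jig -y, 30 mm above the table, under the closed arm's foot. The nest is a round hole of 42 mm with a 2 mm bevel, 12 mm deep, in a square steel plate of 74 x 74 x 12 mm on the bed. Site axes are those of the jig.
- die: the brass-coloured die, origin at the centre of its underside, z up; see die_mid
- die_mid (a point): middle of the brass die on its axis, 31 mm above its underside. Round die, 62 mm tall: foot 39 mm across (2 mm bevel) and 16 mm high, then a stem 27 mm across from 22 to 56 mm above the underside, to be gripped there. 220 g. It stands upright on the table in a row with two other dies, about 90 mm apart, in any order.
- die_steel_mid (a point): middle of a bare steel die of the same shape: leave it alone
- die_black_mid (a point): middle of a black die of the same shape: leave it alone
- hammer: hammer lying on the table, a bystander
- glue: glue jar with yellow lid, 60 mm across, 85 mm tall, a bystander
- rivets: steel bowl, 84 mm across, 50 mm tall, a bystander
- screwdriver: screwdriver lying on the table beyond the jig, a bystander
There are look-alikes about, which are no part of the job. Of the things like the die, leave any that is purple; of the rest the smaller one is meant.

How it is judged:
By the outcome, as a careful person would: the job done as asked, in the order asked, and still so for the second after the job is handed in, with the robot touching nothing.
It also fails if it takes over 72 s, if anything falls off the work surface, if the arm or the gripper's body presses on something with over 40 N, if the wrist force passes 120 N, or if a joint passes its speed limit or range.

## Working session

There is one attempt and no reset: what is moved stays moved. The work goes in short steps, Python scripts to look and compute and a tool call to move; the robot and the scene stay as the last step left them, time stands still between calls to the robot, and variables do not carry over. Pictures are saved under pics/ and viewed, at most 10 in all, crops included, and the job is handed in when it is done.

Besides the shell and the picture viewer there is one more tool, called after "Emit:" as name(argument=value, ...), one argument or row to a line, values as JSON. arm_command: Moves the arm, as the interface text tells. Its arguments: {"type":"object","properties":{"deltas":{"type":"array","items":{"type":"number"}},"force":{"type":"number"}},"required":["deltas"]}

```bash
mkdir -p pics; ls; cat > h.py <<'E'
import numpy as np, cv2
from cell import sensors, optics, arm
def ray(name,px,cal=None):
    c=cal or optics.calibration(name)
    R,_=cv2.Rodrigues(np.array(c['rvec'],float)); t=np.array(c['tvec'],float).ravel()
    u=cv2.undistortPoints(np.array(px,float).reshape(-1,1,2),np.array(c['camera_matrix'],float),np.array(c['D'],float)).reshape(-1,2)
    d=np.c_[u,np.ones(len(u))]@R
    return -R.T@t,d
def onplane(name,px,z,cal=None):
    o,d=ray(name,px,cal); return o+d*((z-o[2])/d[:,2])[:,None]
def tri(n1,p1,n2,p2):
    o1,d1=ray(n1,p1);o2,d2=ray(n2,p2);out=[]
    for a,b in zip(d1,d2):
        s=np.linalg.lstsq(np.c_[a,-b],o2-o1,rcond=None)[0]
        A,B=o1+s[0]*a,o2+s[1]*b; out.append(np.r_[(A+B)/2,np.linalg.norm(A-B)])
    return np.array(out)
def proj(name,P):
    c=optics.calibration(name)
    return cv2.projectPoints(np.array(P,float).reshape(-1,1,3),np.array(c['rvec'],float),np.array(c['tvec'],float),np.array(c['camera_matrix'],float),np.array(c['D'],float))[0].reshape(-1,2)
E
python3 - <<'E'
from h import *
np.set_printoptions(precision=3,suppress=True)
for n in('scene','side'):
    cv2.imwrite(f'pics/{n}0.png',optics.get_image(n)); print(n,ray(n,[[280,210]]))
print(sensors.observe(),arm.nose_length)
E
```

```text
pics
scene (array([ 1.174, -0.766,  0.867]), array([[-0.491,  0.63 , -0.602]]))
side (array([ 0.157, -0.628,  0.865]), array([[ 0.423,  0.596, -0.683]]))
{'clock': 0.1, 'joints': array([-1.223,  0.435,  0.025,  1.574, -0.012,  1.134, -0.075]), 'dq': array([ 0.001, -0.002, -0.   , -0.002,  0.002,  0.001, -0.001]), 'joint_efforts': array([  0.003, -66.912,   0.988, -31.515,  -0.061,   0.037,   0.   ]), 'position': array([0.272, 0.562, 0.215]), 'ee_rot': array([-0.702, -3.062,  0.002]), 'force': array([-0.251, -0.13 , -0.629]), 'ft_torque': array([0.016, 0.016, 0.039]), 'gripper_force': 0.0, 'width': 0.9997456131322116} 0.019
```

View pics/scene0.png

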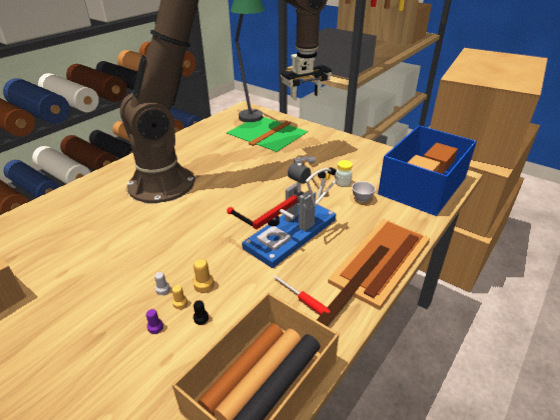

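View pics/side0.png

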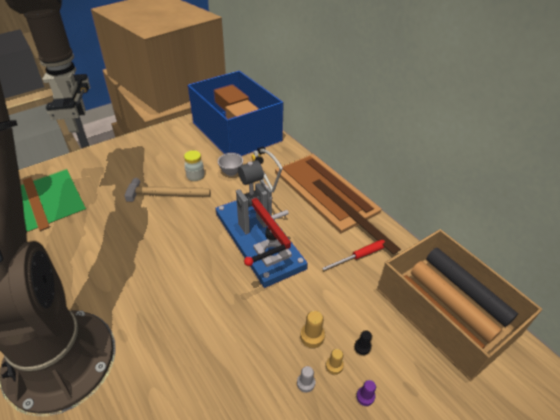

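The scene picture shows the jig at about (290,232), with steel (162,283), small brass (179,297), large brass (203,275), black (200,312) and purple (154,320) dies. The side picture has the jig at (262,240) and the small brass die at (336,360).

```bash
python3 - <<'E'
from h import *
np.set_printoptions(precision=4,suppress=True)
S=cv2.imread('pics/scene0.png');D=cv2.imread('pics/side0.png')
a=cv2.resize(S[150:270,220:350],(400,369),interpolation=cv2.INTER_CUBIC);b=cv2.resize(D[150:290,205:335],(400,431),interpolation=cv2.INTER_CUBIC)
im=np.zeros((431,800,3),np.uint8);im[:369,:400]=a;im[:,400:]=b;cv2.imwrite('pics/jig.png',im)
def blob(I,lo,hi,roi):
    x0,y0,x1,y1=roi;m=np.zeros(I.shape[:2],np.uint8)
    m[y0:y1,x0:x1]=cv2.inRange(cv2.cvtColor(I,cv2.COLOR_BGR2HSV),lo,hi)[y0:y1,x0:x1];return m
for n,I,roi in(('scene',S,(150,260,220,330)),('side',D,(290,300,390,410))):
    m=blob(I,(18,120,80),(28,255,255),roi);k,l,s,c=cv2.connectedComponentsWithStats(m)
    print(n,'yellow',[(s[i].tolist()) for i in range(1,k) if s[i,4]>40])
for n,I,roi in(('scene',S,(235,195,345,270)),('side',D,(205,190,315,290))):
    m=blob(I,(100,120,50),(125,255,255),roi);c=max(cv2.findContours(m,0,2)[0],key=cv2.contourArea)
    h=cv2.convexHull(c);p=cv2.approxPolyDP(h,3,True).reshape(-1,2);print(n,'blue',p.tolist());print(onplane(n,p,.03))
# rough die positions: mid stem
print(tri('scene',[[179,296],[203,274],[162,283],[200,312],[154,320]],'side',[[336,360],[314,327],[307,377],[364,342],[368,391]]))
E
```

```text
scene yellow [[166, 260, 26, 19, 107], [150, 260, 64, 65, 1081], [169, 304, 25, 26, 103]]
side yellow [[300, 310, 26, 39, 732], [325, 348, 19, 27, 383]]
scene blue [[334, 213], [330, 223], [272, 267], [243, 248], [245, 240], [283, 215], [316, 205]]
[[ 0.6454  0.2043  0.03  ]
 [ 0.663   0.1513  0.03  ]
 [ 0.6374 -0.117   0.03  ]
 [ 0.5182 -0.1066  0.03  ]
 [ 0.4988 -0.0756  0.03  ]
 [ 0.5164  0.0942  0.03  ]
 [ 0.5728  0.2061  0.03  ]]
side blue [[217, 208], [236, 202], [253, 209], [266, 237], [256, 255], [244, 255]]
[[ 0.5255  0.2095  0.03  ]
 [ 0.5851  0.2016  0.03  ]
 [ 0.6112  0.1478  0.03  ]
 [ 0.5817  0.033   0.03  ]
 [ 0.5245 -0.0068  0.03  ]
 [ 0.4983  0.0105  0.03  ]]
[[ 0.509  -0.3514  0.0311  0.0034]
 [ 0.5133 -0.2665  0.0455  0.0042]
 [ 0.435  -0.347   0.0294  0.0025]
 [ 0.5896 -0.3527  0.0278  0.0024]
 [ 0.519  -0.4417  0.0316  0.0037]]
```

View pics/jig.png

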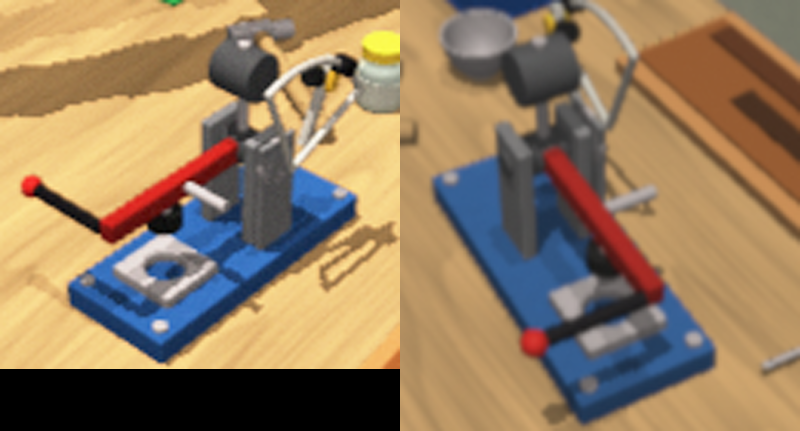

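The crops show bed corner screws, the red ball (scene (230,210), side (248,261)), the handle's root at the red arm's end, and the nest hole at scene (274,237). Everything is clear in at least one view.

```bash
python3 - <<'E'
from h import *
np.set_printoptions(precision=4,suppress=True)
sc=onplane('scene',[[248.3,241.3],[272,256],[330.8,212.4]],.03);si=onplane('side',[[266.4,275.1],[300.5,260.5],[221.2,207.5]],.03)
print(sc,si)
A=(sc[0]+si[0])/2;B=(sc[1]+si[1])/2;C=sc[2];Dd=si[2]
ctr=(A+B+C+Dd)/4; v=(C-B+Dd-A)[:2];yaw=np.arctan2(v[1],v[0])-np.pi/2
print('lens',np.linalg.norm(B-A),np.linalg.norm(C-B),'yaw',yaw)
ex=np.array([np.cos(yaw),np.sin(yaw)]);ey=np.array([-ex[1],ex[0]])
o=ctr[:2]+.035*ey;print('origin',o,'nest',o-.115*ey,'handle',o-.19*ey-.055*ex)
t=tri('scene',[[230.4,210.1],[253.5,224.4]],'side',[[248.5,261.5],[285.6,245.2]]);print('ball,root',t)
print('ball in jig',(t[:,:2]-o)@np.c_[ex,ey])
print('nesthole',onplane('scene',[[274.3,237.1]],.042))
c=optics.calibration('wrist');st=sensors.observe();R,_=cv2.Rodrigues(np.array(st['ee_rot']));Rc,_=cv2.Rodrigues(np.array(c['rvec']))
print('tool R',R,'cam pos in tool',R.T@(-Rc.T@np.array(c['tvec']).ravel()-st['position']),'cam z in tool',R.T@Rc[2], c['camera_matrix'])
E
```

```text
[[ 0.5109 -0.0741  0.03  ]
 [ 0.6093 -0.0815  0.03  ]
 [ 0.6352  0.2008  0.03  ]] [[ 0.5109 -0.0775  0.03  ]
 [ 0.6106 -0.0864  0.03  ]
 [ 0.5368  0.2046  0.03  ]]
lens 0.09935982605599371 0.2858646183864019 yaw -0.09018603453982155
origin [0.5764 0.0963] nest [ 0.566  -0.0183] handle [ 0.5045 -0.088 ]
ball,root [[ 0.4567 -0.0857  0.1299  0.004 ]
 [ 0.5548 -0.0939  0.1304  0.0004]]
ball in jig [[-0.1028 -0.192 ]
 [-0.0043 -0.1913]]
nesthole [[ 0.5712 -0.0218  0.042 ]]
tool R [[-0.9001  0.4357 -0.0005]
 [ 0.4357  0.9001 -0.0013]
 [-0.0001 -0.0014 -1.    ]] cam pos in tool [ 0.0683  0.0001 -0.1692] cam z in tool [-0.2525 -0.0004  0.9676] [[302.7688   0.     278.8517]
 [  0.     302.7688 202.1425]
 [  0.       0.       1.    ]]
```

Emit:
arm_command(
  deltas=[0,0,0.005,0.005,-0.013,0.005,90,0,0,0.014,0.014,-0.04,0.01,90,0,0,0.028,0.028,-0.078,0.02,90,0,0,0.041,0.041,-0.117,0.03,90,0,0,0.057,0.057,-0.163,0.04,90,0,0,0.073,0.073,-0.208,0.05,90,0,0,0.09,0.09,-0.254,0.05,90,0,0,0.106,0.106,-0.3,0.05,90,0,0,0.122,0.122,-0.345,0.05,90,0,0,0.138,0.138,-0.39,0.05,90,0,0,0.154,0.154,-0.436,0.05,90,0,0,0.17,0.17,-0.482,0.05,90,0,0,0.186,0.186,-0.527,0.05,90,0,0,0.2,0.2,-0.566,0.045,90,0,0,0.211,0.211,-0.6,0.04,90,0,0,0.22,0.22,-0.625,0.037,90,0,0,0.227,0.227,-0.645,0.034,90,0,0,0.23,0.23,-0.651,0.034,90,0,0,0.23,0.23,-0.651,0.034,90],
)

```text
clock: 2.0
position: [0.5019, -0.0893, 0.2502]
ee_rot: [-0.144, -3.138, -0.0]
force: [-0.4, -0.3, -0.4]
width: 0.982
gripper_force: 0.0
```

```bash
python3 - <<'E'
from h import *
np.set_printoptions(precision=4,suppress=True)
I=optics.get_image('wrist');cv2.imwrite('pics/w1.png',I)
s=sensors.observe();print(s['clock'],s['position'],s['ee_rot'],s['joints'],s['force'])
R,_=cv2.Rodrigues(s['ee_rot']);print(R)
hs=cv2.cvtColor(I,cv2.COLOR_BGR2HSV);m=cv2.inRange(hs,(0,150,80),(5,255,255))|cv2.inRange(hs,(175,150,80),(180,255,255))
k,l,st,c=cv2.connectedComponentsWithStats(m)
for i in range(1,k):
    if st[i,4]>60: print(st[i],c[i],onplane('wrist',[c[i]],.13))
print(proj('wrist',[[.5045,-.088,.13],[.4567,-.0857,.13]]))
E
```

```text
2.05 [ 0.5019 -0.0881  0.2503] [-0.1415 -3.1382 -0.0009] [-0.2801  0.218   0.4282  1.8256 -0.1006  1.1194  1.6638] [-0.4152  0.4403  0.0834]
[[-0.9959  0.09   -0.0002]
 [ 0.09    0.9959  0.0006]
 [ 0.0003  0.0006 -1.    ]]
[268 136  21  21 361] [277.723  146.1939] [[ 0.4548 -0.0847  0.13  ]]
[ 277  237   83   20 1414] [319.2857 247.0594] [[ 0.5603 -0.0514  0.13  ]]
[402 238  29  19 350] [419.6657 244.9171] [[0.5671 0.0509 0.13  ]]
[[278.9607 197.5701]
 [276.848  148.3601]]
```

View pics/w1.png

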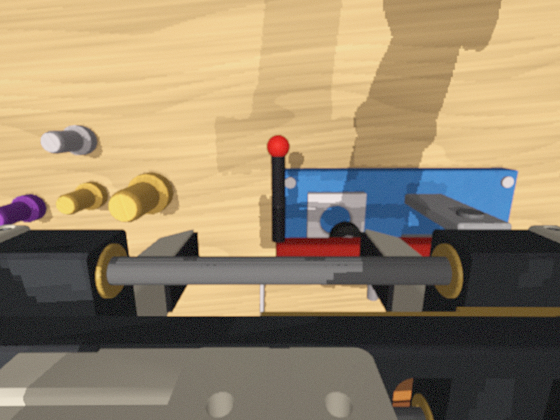

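The wrist picture shows the handle centred between the fingers, its bar at column 278 and its ball at (278,146). It matches the prediction, so I go down and grip.

Emit:
arm_command(
  deltas=[0,0,0,0,0,-0.015,90,0,0,0,0,-0.045,90,0,0,0,0,-0.08,90,0,0,0,0.001,-0.105,90,0,0,0,0.001,-0.117,90,0,0,0,0.001,-0.12,90,0,0,0,0.001,-0.12,60,0,0,0,0.001,-0.12,35,0,0,0,0.001,-0.12,22,0,0,0,0.001,-0.12,16,0,0,0,0.001,-0.12,12,0,0,0,0.001,-0.12,8,0,0,0,0.001,-0.12,8,0,0,0,0.001,-0.12,8],
  force=20,
)

```text
schema error: expected a multiple of 7 numbers
```

Emit:
arm_command(
  deltas=[0,0,0,0,0,-0.015,90,0,0,0,0,0,-0.045,90,0,0,0,0,0,-0.08,90,0,0,0,0,0,-0.105,90,0,0,0,0,0,-0.117,90,0,0,0,0,0,-0.12,90,0,0,0,0,0,-0.12,60,0,0,0,0,0,-0.12,35,0,0,0,0,0,-0.12,22,0,0,0,0,0,-0.12,16,0,0,0,0,0,-0.12,12,0,0,0,0,0,-0.12,8,0,0,0,0,0,-0.12,8,0,0,0,0,0,-0.12,8],
  force=20,
)

```text
clock: 3.45
position: [0.5023, -0.0884, 0.1301]
ee_rot: [-0.141, -3.138, -0.0]
force: [-0.0, 0.5, -0.0]
width: 0.333
gripper_force: 0.0
```

Emit:
arm_command(
  deltas=[0,0,0,0,0,0,8,0,0,0,0,0,0,8,0,0,0,0,0,0,8,0,0,0,0,0,0,8,0,0,0,0,0,0,8],
  force=20,
)

```text
clock: 3.95
position: [0.5023, -0.0884, 0.1302]
ee_rot: [0.141, 3.138, 0.0]
force: [-0.6, -0.5, 0.4]
width: 0.085
gripper_force: 0.0
```

```bash
python3 - <<'E'
import numpy as np
y=-.0902;ex=np.array([np.cos(y),np.sin(y),0]);ey=np.array([-ex[1],ex[0],0])
for t in np.arange(0,2.15,.05): print('%.2f'%t, np.round(.19*((1-np.cos(t))*ey+np.sin(t)*np.array([0,0,1])),4))
E
```

```text
0.00 [0. 0. 0.]
0.05 [0.     0.0002 0.0095]
0.10 [0.0001 0.0009 0.019 ]
0.15 [0.0002 0.0021 0.0284]
0.20 [0.0003 0.0038 0.0377]
0.25 [0.0005 0.0059 0.047 ]
0.30 [0.0008 0.0085 0.0561]
0.35 [0.001  0.0115 0.0652]
0.40 [0.0014 0.0149 0.074 ]
0.45 [0.0017 0.0188 0.0826]
0.50 [0.0021 0.0232 0.0911]
0.55 [0.0025 0.0279 0.0993]
0.60 [0.003  0.0331 0.1073]
0.65 [0.0035 0.0386 0.115 ]
0.70 [0.004  0.0445 0.1224]
0.75 [0.0046 0.0508 0.1295]
0.80 [0.0052 0.0574 0.1363]
0.85 [0.0058 0.0643 0.1427]
0.90 [0.0065 0.0716 0.1488]
0.95 [0.0072 0.0792 0.1545]
1.00 [0.0079 0.087  0.1599]
1.05 [0.0086 0.0951 0.1648]
1.10 [0.0094 0.1034 0.1693]
1.15 [0.0101 0.1119 0.1734]
1.20 [0.0109 0.1207 0.1771]
1.25 [0.0117 0.1296 0.1803]
1.30 [0.0125 0.1386 0.1831]
1.35 [0.0134 0.1478 0.1854]
1.40 [0.0142 0.1571 0.1872]
1.45 [0.0151 0.1664 0.1886]
1.50 [0.0159 0.1758 0.1895]
1.55 [0.0168 0.1853 0.19  ]
1.60 [0.0176 0.1948 0.1899]
1.65 [0.0185 0.2042 0.1894]
1.70 [0.0193 0.2136 0.1884]
1.75 [0.0202 0.223  0.187 ]
1.80 [0.021  0.2322 0.185 ]
1.85 [0.0218 0.2414 0.1826]
1.90 [0.0226 0.2504 0.1798]
1.95 [0.0235 0.2593 0.1765]
2.00 [0.0242 0.268  0.1728]
2.05 [0.025  0.2765 0.1686]
2.10 [0.0258 0.2848 0.164 ]
```

```bash
python3 - <<'E'
from h import *
s=sensors.observe();print(s['width'],s['gripper_force'],s['force'])
I=optics.get_image('wrist');S=optics.get_image('scene')
im=np.zeros((420,800,3),np.uint8);im[:,:480]=I[:,40:520];im[:320,480:]=cv2.resize(S[130:260,210:340],(320,320),interpolation=cv2.INTER_CUBIC);cv2.imwrite('pics/w2.png',im)
E
```

```text
0.08521860431739786 0.0 [-0.5781459  -0.53229238  0.42379774]
```

View pics/w2.png

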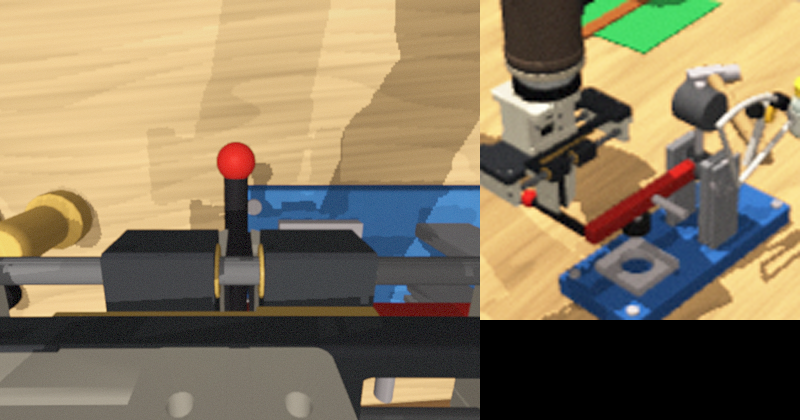

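The picture shows the fingers closed around or over the bar at about (237,270), but the reading of 7.8 mm with no grip force is not clear. I close fully to find out.

Emit:
arm_command(
  deltas=[0,0,0,0,0,0,0,0,0,0,0,0,0,0,0,0,0,0,0,0,0,0,0,0,0,0,0,0],
  force=20,
)

```text
clock: 4.45
position: [0.5023, -0.0885, 0.1301]
ee_rot: [0.141, 3.138, 0.0]
force: [0.3, -0.4, 0.3]
width: 0.004
gripper_force: 0.0
```

```bash
python3 - <<'E'
from h import *
np.set_printoptions(precision=1,suppress=True)
S=optics.get_image('scene');D=optics.get_image('side')
p=sensors.observe()['position'];P=[p,p+[0,0,-.019]]
for n,I in(('scene',S),('side',D)):
    print(n,proj(n,P))
a=[cv2.resize(I[int(y)-33:int(y)+33,int(x)-33:int(x)+33],(396,396),interpolation=cv2.INTER_CUBIC) for n,I in(('scene',S),('side',D)) for x,y in [proj(n,[p])[0]]]
cv2.imwrite('pics/z.png',np.hstack(a))
E
```

```text
scene [[240.9 216.7]
 [241.3 221.9]]
side [[265.6 253. ]
 [265.7 258.3]]
```

View pics/z.png

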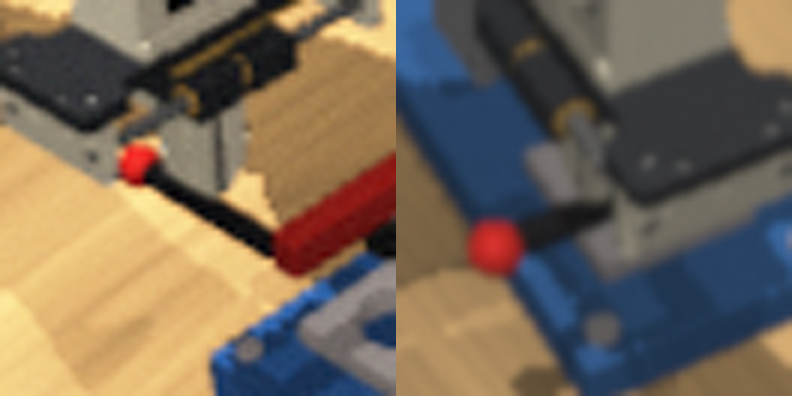

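Fully shut with nothing between the pads, so the bar lies below the tips or beside them. In the left crop the finger's bottom edge runs from (215,195) to (245,160), and in the right crop the ball is at (495,247). I compare these with the projected fingertips.

```bash
python3 - <<'E'
from h import *
np.set_printoptions(precision=1,suppress=True)
p=sensors.observe()['position'];ex=np.array([.9959,-.09,0]);ey=np.array([.09,.9959,0])
for n in('scene','side'):
    q0=proj(n,[p])[0].astype(int)-33
    for z in(.111,.12,.13,.14):
        pts=[p+a*ex*.0095+b*ey+[0,0,z-p[2]] for b in(-.02,0,.02) for a in(1,-1)]
        print(n,z,((proj(n,pts)-q0)*6).round().astype(int).tolist())
I=cv2.imread('pics/z.png')
S=optics.get_image('scene');D=optics.get_image('side');c={}
for n,J in(('scene',S),('side',D)):
    q=proj(n,[p])[0].astype(int);m=np.zeros(J.shape[:2],np.uint8);h=cv2.cvtColor(J,cv2.COLOR_BGR2HSV);r=cv2.inRange(h,(0,150,120),(6,255,255))|cv2.inRange(h,(174,150,120),(180,255,255))
    k,l,s,cc=cv2.connectedComponentsWithStats(r)
    i=min((i for i in range(1,k) if s[i,4]>15),key=lambda i:np.linalg.norm(cc[i]-q));c[n]=cc[i];print(n,cc[i],s[i])
np.set_printoptions(precision=4,suppress=True)
print(tri('scene',[c['scene']],'side',[c['side']]))
E
```

```text
scene 0.111 [[189, 261], [162, 244], [219, 242], [193, 225], [249, 223], [222, 207]]
scene 0.12 [[188, 246], [161, 230], [218, 227], [191, 211], [248, 208], [221, 192]]
scene 0.13 [[186, 230], [159, 214], [217, 211], [190, 195], [247, 192], [220, 176]]
scene 0.14 [[185, 214], [158, 197], [216, 194], [189, 178], [246, 176], [219, 160]]
side 0.111 [[248, 256], [205, 274], [224, 221], [181, 239], [200, 188], [157, 205]]
side 0.12 [[248, 241], [204, 259], [224, 206], [180, 224], [200, 173], [157, 190]]
side 0.13 [[248, 224], [204, 242], [223, 190], [180, 207], [199, 156], [156, 173]]
side 0.14 [[248, 207], [204, 225], [223, 172], [180, 190], [199, 138], [156, 156]]
scene [229.1 209.6] [227 207   6   7  28]
side [247.8 260.8] [244 257   9   9  64]
[[ 0.4547 -0.0874  0.1332  0.0012]]
```

The visible tips sit near z = 0.142, about 30 mm short of the given length and just above the bar. I rise, open and go about 28 mm lower.

Emit:
arm_command(
  deltas=[0,0,0,0,0,0.012,0,0,0,0,0,0,0.03,10,0,0,0,0,0,0.03,60,0,0,0,0,0,0.03,60,0,0,0,0,0,0.03,60,0,0,0,0,0,0.03,60,0,0,0,0,0,0.03,60,0,0,0,0,0,0.03,60,0,0,0,0,0,0.03,60,0,0,0,0,0,0.03,60],
  force=20,
)

```text
clock: 5.65
position: [0.5023, -0.0885, 0.1601]
ee_rot: [-0.141, -3.138, 0.0]
force: [-0.0, 0.4, 0.5]
width: 0.65
gripper_force: 0.0
```

```bash
python3 - <<'E'
from h import *
np.set_printoptions(precision=1,suppress=True)
s=sensors.observe();p=s['position'];print(s['width'],s['force'],p)
S=optics.get_image('scene');D=optics.get_image('side');a=[]
for n,I in(('scene',S),('side',D)):
    x,y=proj(n,[p])[0].astype(int);print(x-33,y-33);a.append(cv2.resize(I[y-33:y+33,x-33:x+33],(396,396),interpolation=cv2.INTER_CUBIC))
    ey=np.array([.09,.9959,0])
    print(n,((proj(n,[p+ey*b*s['width']*.0459+[0,0,z] for b in(-1,1) for z in(-.019,.01)])-[x-33,y-33])*6).round().tolist())
cv2.imwrite('pics/z2.png',np.hstack(a))
E
```

```text
0.650037427971992 [-0.   0.4  0.5] [ 0.5 -0.1  0.2]
207 175
scene [[156.0, 261.0], [151.0, 212.0], [247.0, 205.0], [243.0, 157.0]]
232 211
side [[239.0, 286.0], [239.0, 235.0], [166.0, 183.0], [165.0, 131.0]]
```

View pics/z2.png

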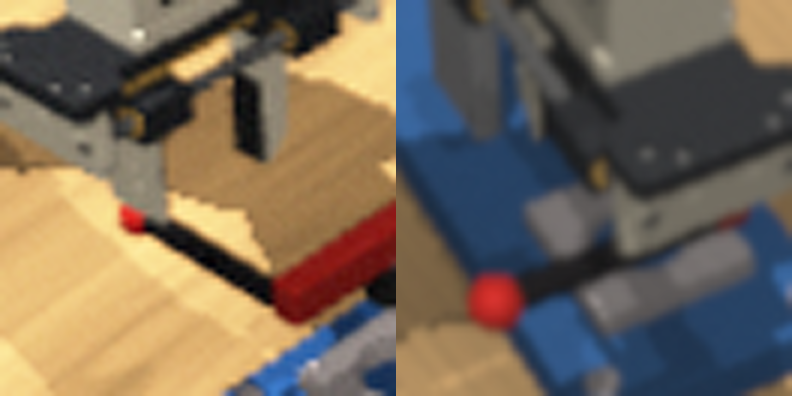

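Left crop: the near tip's bottom is at (150,220) and the far tip's at (262,160). This confirms the tips end about 27 mm above where the model says. I take the true grasp point as the reported z plus 0.027.

Emit:
arm_command(
  deltas=[0,0,0,0,0,-0.01,60,0,0,0,0,0,-0.025,60,0,0,0,0,0,-0.042,60,0,0,0,0,0,-0.053,60,0,0,0,0,0,-0.057,60,0,0,0,0,0,-0.057,30,0,0,0,0,0,-0.057,22,0,0,0,0,0,-0.057,18,0,0,0,0,0,-0.057,14,0,0,0,0,0,-0.057,10,0,0,0,0,0,-0.057,5,0,0,0,0,0,-0.057,5,0,0,0,0,0,-0.057,5,0,0,0,0,0,-0.057,5,0,0,0,0,0,-0.057,5,0,0,0,0,0,-0.057,5],
  force=20,
)

```text
clock: 7.35
position: [0.5023, -0.0902, 0.1033]
ee_rot: [0.143, 3.138, -0.003]
force: [-0.6, -5.1, 1.2]
width: 0.145
gripper_force: 20.0
```

Gripped: 13.3 mm at 20 N. The bar sits about 1.7 mm to -y, so I take that side load out and lift along the arc.

Emit:
arm_command(
  deltas=[0,0,0,0,-0.001,0,5,0,0,0,0,-0.0017,0.002,5,0,0,0,0,-0.0016,0.0057,5,0,0,0,0,-0.0014,0.0114,5,0,0,0,0.0001,-0.0009,0.0171,5,0,0,0,0.0001,-0.0003,0.0227,5,0,0,0,0.0002,0.0004,0.0284,5,0,0,0,0.0003,0.0014,0.034,5,0,0,0,0.0004,0.0025,0.0396,5,0,0,0,0.0005,0.0037,0.0452,5,0,0,0,0.0006,0.0052,0.0507,5,0,0,0,0.0008,0.0068,0.0561,5,0,0,0,0.0008,0.0068,0.0561,5],
  force=20,
)

```text
clock: 8.65
position: [0.503, -0.0821, 0.1601]
ee_rot: [0.141, 3.138, -0.001]
force: [-0.6, -6.2, -1.5]
width: 0.143
gripper_force: 20.0
```

```bash
python3 - <<'E'
from h import *
np.set_printoptions(precision=4,suppress=True)
s=sensors.observe();print(s['position'],s['force'],s['ft_torque'],s['width'])
def ball(n):
    J=optics.get_image(n);h=cv2.cvtColor(J,cv2.COLOR_BGR2HSV);r=cv2.inRange(h,(0,150,120),(6,255,255))|cv2.inRange(h,(174,150,120),(180,255,255))
    k,l,st,cc=cv2.connectedComponentsWithStats(r);return [(st[i].tolist(),cc[i].round(1).tolist()) for i in range(1,k) if st[i,4]>15]
for n in('scene','side'): print(n,ball(n))
E
```

```text
[ 0.503  -0.0821  0.1601] [-0.6137 -6.2136 -1.5376] [-1.4502  0.1751  0.0053] 0.1431901932575033
scene [([371, 0, 5, 7, 29], [373.4, 3.1]), ([255, 193, 43, 19, 160], [275.4, 200.1]), ([298, 292, 33, 23, 293], [313.0, 303.2])]
side [([241, 238, 9, 9, 63], [245.2, 242.2]), ([353, 240, 32, 18, 264], [369.5, 248.6])]
```

Emit:
arm_command(
  deltas=[0,0,0,0,-0.001,0,5,0,0,0,0,-0.002,0,5,0,0,0,0,-0.002,0,5],
)

```text
clock: 9.05
position: [0.503, -0.0825, 0.1591]
ee_rot: [-0.139, -3.138, -0.002]
force: [-0.5, 1.5, -2.4]
width: 0.142
gripper_force: 20.0
```

```bash
cat >> h.py <<'E'
YAW=-.0902;EX=np.array([np.cos(YAW),np.sin(YAW),0]);EY=np.array([-EX[1],EX[0],0]);HINGE=np.array([.5764,.0963,.13])
def ballpos(t,x=-.1035): return HINGE+x*EX+.19*(-np.cos(t)*EY+np.sin(t)*np.array([0,0,1]))
def balls(n):
    J=optics.get_image(n);h=cv2.cvtColor(J,cv2.COLOR_BGR2HSV);r=cv2.inRange(h,(0,150,120),(6,255,255))|cv2.inRange(h,(174,150,120),(180,255,255))
    k,l,st,cc=cv2.connectedComponentsWithStats(r);return [cc[i] for i in range(1,k) if st[i,4]>15],J
def theta(n='side'):
    B,J=balls(n);T=np.arange(-.05,2.2,.005);P=proj(n,[ballpos(t) for t in T])
    return min(((np.linalg.norm(P-b,axis=1).min(),T[np.linalg.norm(P-b,axis=1).argmin()],b) for b in B),key=lambda q:q[0]),J
E
python3 - <<'E'
from h import *
print(theta('side')[0]); print([proj('side',[ballpos(t)]) for t in(0,.25,.3)])
E
```

```text
(np.float64(0.2801705399132463), np.float64(0.27999999999999986), array([245.42622951, 242.49180328]))
[array([[247.51299574, 260.14723503]]), array([[245.54523385, 244.58236148]]), array([[244.8642422 , 241.01616948]])]
```

Emit:
arm_command(
  deltas=[0,0,0,0.0002,0.002,0.0054,5,0,0,0,0.0004,0.004,0.0108,5,0,0,0,0.0005,0.006,0.0161,5,0,0,0,0.0007,0.0082,0.0213,5,0,0,0,0.0009,0.0105,0.0265,5,0,0,0,0.0012,0.013,0.0316,5,0,0,0,0.0014,0.0157,0.0367,5,0,0,0,0.0017,0.0185,0.0416,5,0,0,0,0.0019,0.0214,0.0465,5,0,0,0,0.0022,0.0245,0.0513,5,0,0,0,0.0025,0.0277,0.056,5,0,0,0,0.0028,0.0311,0.0606,5,0,0,0,0.0028,0.0311,0.0606,5],
)

```text
clock: 10.4
position: [0.5057, -0.053, 0.2207]
ee_rot: [-0.141, -3.138, 0.001]
force: [-5.0, -3.5, 1.3]
width: 0.141
gripper_force: 20.0
```

```bash
python3 - <<'E'
from h import *
print(theta('side')[0],theta('scene')[0]);s=sensors.observe();print(s['position'],s['force'])
E
```

```text
(np.float64(0.292462761953796), np.float64(0.6299999999999997), array([238.4       , 214.93333333])) (np.float64(28.782096781689674), np.float64(0.5899999999999996), array([262.65625, 185.90625]))
[ 0.50570924 -0.05325403  0.22037281] [-4.23248084 -3.98680887  1.48791098]
```

Emit:
arm_command(
  deltas=[0,0,0,-0.001,-0.0007,0.0005,5,0,0,0,-0.0008,0.0028,0.005,5,0,0,0,-0.0005,0.0064,0.0093,5,0,0,0,-0.0002,0.0102,0.0136,5,0,0,0,0.0001,0.0141,0.0178,5,0,0,0,0.0004,0.0181,0.0218,5,0,0,0,0.0008,0.0222,0.0257,5,0,0,0,0.0011,0.0265,0.0295,5,0,0,0,0.0015,0.0308,0.0331,5,0,0,0,0.0018,0.0353,0.0367,5,0,0,0,0.0022,0.0398,0.04,5,0,0,0,0.0026,0.0445,0.0433,5,0,0,0,0.003,0.0493,0.0464,5,0,0,0,0.0034,0.0541,0.0494,5,0,0,0,0.0034,0.0541,0.0494,5],
)

```text
clock: 12.0
position: [0.5105, 0.0019, 0.271]
ee_rot: [0.14, 3.135, 0.0]
force: [1.6, -2.9, 6.6]
width: 0.145
gripper_force: 20.0
```

```bash
python3 - <<'E'
from h import *
print(theta('side')[0]);s=sensors.observe();print(s['position'],s['force'],s['joints'])
E
```

```text
(np.float64(0.19031636068873448), np.float64(1.0249999999999995), array([226.18644068, 182.44067797]))
[0.51047243 0.00159184 0.2707964 ] [ 2.16698623 -4.12636614  6.64496306] [-0.42922749  0.19890652  0.38937931  1.79169599 -0.08155027  1.16368236
  1.46670673]
```

Emit:
arm_command(
  deltas=[0,0,0,0.0004,-0.0009,0.0016,5,0,0,0,0.0007,0.0041,0.0044,5,0,0,0,0.0011,0.0091,0.007,5,0,0,0,0.0015,0.0142,0.0095,5,0,0,0,0.0019,0.0194,0.0119,5,0,0,0,0.0023,0.0246,0.0141,5,0,0,0,0.0027,0.0299,0.0161,5,0,0,0,0.0031,0.0352,0.018,5,0,0,0,0.0036,0.0407,0.0197,5,0,0,0,0.004,0.0461,0.0213,5,0,0,0,0.0045,0.0516,0.0227,5,0,0,0,0.0045,0.0516,0.0227,5],
)

```text
clock: 13.25
position: [0.5148, 0.0549, 0.2927]
ee_rot: [0.138, 3.136, 0.002]
force: [5.0, 0.1, 0.3]
width: 0.14
gripper_force: 20.0
```

```bash
python3 - <<'E'
from h import *
print(theta('side')[0]);s=sensors.observe();print(s['position'],s['force'])
E
```

```text
(np.float64(0.11851562212157472), np.float64(1.3249999999999993), array([215.57142857, 161.12244898]))
[0.51471709 0.05443903 0.2925657 ] [ 5.71481113  1.17354426 -0.42503935]
```

Emit:
arm_command(
  deltas=[0,0,0,0.0013,0.0028,0.0006,5,0,0,0,0.0016,0.0056,0.0012,5,0,0,0,0.0022,0.0111,0.0022,5,0,0,0,0.0028,0.0168,0.0031,5,0,0,0,0.0033,0.0224,0.0038,5,0,0,0,0.0038,0.028,0.0044,5,0,0,0,0.0044,0.0337,0.0048,5,0,0,0,0.0047,0.0375,0.0049,5,0,0,0,0.0047,0.0375,0.0049,5],
)

```text
clock: 14.2
position: [0.5182, 0.0916, 0.2965]
ee_rot: [-0.139, -3.138, -0.0]
force: [-1.5, 1.2, -0.5]
width: 0.144
gripper_force: 20.0
```

```bash
python3 - <<'E'
from h import *
print(theta('side')[0]);s=sensors.observe();print(s['position'],s['force'])
E
```

```text
(np.float64(122.42547496761478), np.float64(0.03499999999999996), array([369.41796875, 248.46875   ]))
[0.51812198 0.09104852 0.29642154] [-1.7307523   1.79031906 -0.7566466 ]
```

Emit:
arm_command(
  deltas=[0,0,0,0.0001,0.0019,0,5,0,0,0,0.0003,0.0038,0,5,0,0,0,0.0005,0.0057,0,5,0,0,0,0.0007,0.0076,0,5,0,0,0,0.0007,0.0076,0,5,0,0,0,0.0007,0.0076,0,5],
)

```text
clock: 14.85
position: [0.5189, 0.0983, 0.2966]
ee_rot: [-0.14, -3.138, 0.0]
force: [-4.2, 1.7, -2.0]
width: 0.141
gripper_force: 20.0
```

Emit:
arm_command(
  deltas=[0,0,0,0.0001,0.0019,0,5,0,0,0,0.0003,0.0038,0,5,0,0,0,0.0005,0.0057,0,5,0,0,0,0.0007,0.0076,0,5,0,0,0,0.0007,0.0076,0,5,0,0,0,0.0007,0.0076,0,5],
)

```text
clock: 15.45
position: [0.5198, 0.1062, 0.2968]
ee_rot: [-0.14, -3.138, -0.0]
force: [-4.2, 2.8, -2.3]
width: 0.147
gripper_force: 20.0
```

Emit:
arm_command(
  deltas=[0,0,0,-0.0008,0.0019,-0.0005,5,0,0,0,-0.0007,0.0038,-0.0008,5,0,0,0,-0.0005,0.0057,-0.001,5,0,0,0,-0.0004,0.0076,-0.0012,5,0,0,0,-0.0004,0.0076,-0.0012,5,0,0,0,-0.0004,0.0076,-0.0012,5],
)

```text
clock: 16.05
position: [0.5204, 0.1136, 0.2961]
ee_rot: [0.141, 3.137, 0.001]
force: [2.1, 2.1, 1.9]
width: 0.144
gripper_force: 20.0
```

Emit:
arm_command(
  deltas=[0,0,0,0.0001,0.0019,-0.0002,5,0,0,0,0.0003,0.0038,-0.0004,5,0,0,0,0.0004,0.0057,-0.0006,5,0,0,0,0.0005,0.0076,-0.0008,5,0,0,0,0.0005,0.0076,-0.0008,5,0,0,0,0.0005,0.0076,-0.0008,5],
)

```text
clock: 16.65
position: [0.5209, 0.1212, 0.2951]
ee_rot: [0.141, 3.137, 0.0]
force: [6.2, 1.9, 1.2]
width: 0.142
gripper_force: 20.0
```

Emit:
arm_command(
  deltas=[0,0,0,0.001,0.002,-0.0003,5,0,0,0,0.0018,0.004,-0.0006,5,0,0,0,0.002,0.006,-0.0009,5,0,0,0,0.002,0.006,-0.0009,5,0,0,0,0.002,0.006,-0.0009,5],
)

```text
clock: 17.15
position: [0.5216, 0.1275, 0.2939]
ee_rot: [-0.14, -3.138, -0.0]
force: [-2.3, 2.6, 5.1]
width: 0.144
gripper_force: 20.0
```

```bash
python3 - <<'E'
from h import *
for i in range(3): s=sensors.observe();optics.get_image('side');print(s['position'],s['force'])
E
```

```text
[0.5216293  0.12748201 0.2939196 ] [-2.34730648  2.59524228  5.0593082 ]
[0.52162519 0.12733858 0.29393284] [-2.26583195  2.98905117  4.67696531]
[0.52161357 0.1273082  0.29394756] [-1.28310744  3.93894387  5.34411671]
```

Emit:
arm_command(
  deltas=[0,0,0,0,0.002,0.0005,5,0,0,0,0,0.004,0.0003,5,0,0,0,0.0002,0.006,0,5,0,0,0,0.0002,0.006,0,5,0,0,0,0.0002,0.006,0,5],
)

```text
clock: 17.8
position: [0.5221, 0.1328, 0.2933]
ee_rot: [-0.141, -3.138, 0.001]
force: [2.8, 0.7, -7.4]
width: 0.144
gripper_force: 20.0
```

```bash
python3 - <<'E'
from h import *
for i in range(2): s=sensors.observe();optics.get_image('side');print(s['position'],s['force'])
E
```

```text
[0.52205865 0.13277226 0.29332465] [ 2.75135834  0.71970301 -7.40695168]
[0.52204486 0.13270062 0.29335597] [ 2.22322572  1.30202647 -9.09749231]
```

Emit:
arm_command(
  deltas=[0,0,0,0.0003,0.002,-0.0009,5,0,0,0,0.0006,0.004,-0.0014,5,0,0,0,0.0008,0.006,-0.002,5,0,0,0,0.0008,0.006,-0.002,5,0,0,0,0.0008,0.006,-0.002,5],
)

```text
clock: 18.4
position: [0.5228, 0.1395, 0.2921]
ee_rot: [-0.14, -3.138, -0.001]
force: [-2.0, 2.6, -0.4]
width: 0.142
gripper_force: 20.0
```

Emit:
arm_command(
  deltas=[0,0,0,0.0002,0.002,-0.0005,5,0,0,0,0.0004,0.004,-0.001,5,0,0,0,0.0006,0.006,-0.0015,5,0,0,0,0.0006,0.006,-0.0015,5,0,0,0,0.0006,0.006,-0.0015,5],
)

```text
clock: 18.9
position: [0.5234, 0.1454, 0.2905]
ee_rot: [-0.14, -3.138, -0.0]
force: [-3.6, 3.1, 0.9]
width: 0.144
gripper_force: 20.0
```

Emit:
arm_command(
  deltas=[0,0,0,-0.0003,0.002,-0.0005,5,0,0,0,-0.0002,0.004,-0.0011,5,0,0,0,0,0.006,-0.0016,5,0,0,0,0,0.006,-0.0016,5,0,0,0,0,0.006,-0.0016,5],
)

```text
clock: 19.4
position: [0.5238, 0.151, 0.2888]
ee_rot: [0.141, 3.138, -0.0]
force: [-1.2, 2.4, -2.0]
width: 0.146
gripper_force: 20.0
```

Emit:
arm_command(
  deltas=[0,0,0,0.0002,0.002,-0.0006,5,0,0,0,0.0003,0.004,-0.0012,5,0,0,0,0.0005,0.006,-0.0018,5,0,0,0,0.0005,0.006,-0.0018,5,0,0,0,0.0005,0.006,-0.0018,5],
)

```text
clock: 19.9
position: [0.5244, 0.1571, 0.2871]
ee_rot: [0.141, 3.138, 0.0]
force: [1.0, 1.3, -1.9]
width: 0.145
gripper_force: 20.0
```

Emit:
arm_command(
  deltas=[0,0,0,0.0001,0.0015,-0.0005,5,0,0,0,0.0002,0.003,-0.0011,5,0,0,0,0.0002,0.003,-0.0011,5,0,0,0,0.0002,0.003,-0.0011,5],
)

```text
clock: 20.3
position: [0.5246, 0.1601, 0.286]
ee_rot: [0.141, 3.138, 0.0]
force: [2.4, 1.8, -0.9]
width: 0.146
gripper_force: 20.0
```

Emit:
arm_command(
  deltas=[0,0,0,0.0001,0.0015,-0.0005,5,0,0,0,0.0002,0.003,-0.0011,5,0,0,0,0.0002,0.003,-0.0011,5,0,0,0,0.0002,0.003,-0.0011,5],
)

```text
clock: 20.7
position: [0.5249, 0.1631, 0.2849]
ee_rot: [0.141, 3.138, 0.0]
force: [3.9, 1.2, -2.6]
width: 0.141
gripper_force: 20.0
```

Emit:
arm_command(
  deltas=[0,0,0,0.0006,0.002,-0.0009,5,0,0,0,0.0008,0.004,-0.0017,5,0,0,0,0.0008,0.004,-0.0017,5,0,0,0,0.0008,0.004,-0.0017,5],
)

```text
clock: 21.1
position: [0.5253, 0.1673, 0.2832]
ee_rot: [-0.14, -3.138, -0.0]
force: [2.7, 2.3, -0.0]
width: 0.147
gripper_force: 20.0
```

```bash
python3 - <<'E'
from h import *
for i in range(2): s=sensors.observe();optics.get_image('side');print(s['position'],s['force'])
E
```

```text
[0.52527828 0.16734468 0.2831565 ] [ 2.65285996  2.32582187 -0.01278973]
[0.52525864 0.16725121 0.28318754] [2.23646535 2.29729736 0.76780801]
```

Emit:
arm_command(
  deltas=[0,0,0,0.0004,0.002,-0.0008,5,0,0,0,0.0006,0.004,-0.0016,5,0,0,0,0.0006,0.004,-0.0016,5,0,0,0,0.0006,0.004,-0.0016,5],
)

```text
clock: 21.6
position: [0.5257, 0.1713, 0.2814]
ee_rot: [-0.14, -3.138, -0.0]
force: [0.7, 2.7, 0.0]
width: 0.142
gripper_force: 20.0
```

Emit:
arm_command(
  deltas=[0,0,0,0.0004,0.002,-0.0008,5,0,0,0,0.0006,0.004,-0.0017,5,0,0,0,0.0006,0.004,-0.0017,5,0,0,0,0.0006,0.004,-0.0017,5],
)

```text
clock: 22.0
position: [0.5261, 0.1752, 0.2796]
ee_rot: [-0.14, -3.137, 0.0]
force: [-1.8, 3.1, -0.7]
width: 0.142
gripper_force: 20.0
```

Emit:
arm_command(
  deltas=[0,0,0,0,0.002,-0.0009,5,0,0,0,0.0002,0.004,-0.0018,5,0,0,0,0.0002,0.004,-0.0018,5,0,0,0,0.0002,0.004,-0.0018,5],
)

```text
clock: 22.4
position: [0.5264, 0.1788, 0.2778]
ee_rot: [-0.141, -3.138, 0.001]
force: [-3.1, 0.9, -0.7]
width: 0.142
gripper_force: 20.0
```

Emit:
arm_command(
  deltas=[0,0,0,0.0002,0.002,-0.0009,5,0,0,0,0.0004,0.004,-0.0019,5,0,0,0,0.0004,0.004,-0.0019,5,0,0,0,0.0004,0.004,-0.0019,5],
)

```text
clock: 22.8
position: [0.5269, 0.1827, 0.276]
ee_rot: [-0.141, -3.138, 0.001]
force: [-5.0, -0.3, 0.3]
width: 0.141
gripper_force: 20.0
```

Emit:
arm_command(
  deltas=[0,0,0,-0.0006,0,0,5,0,0,0,-0.001,0,0,5,0,0,0,-0.001,0,0,5],
)

```text
clock: 23.1
position: [0.5268, 0.1824, 0.2762]
ee_rot: [0.142, 3.137, -0.001]
force: [0.4, -2.8, -3.1]
width: 0.143
gripper_force: 20.0
```

```bash
python3 - <<'E'
from h import *
for i in range(3): s=sensors.observe();J=optics.get_image('scene');print(s['position'],s['force'])
cv2.imwrite('pics/o.png',cv2.resize(J[80:240,200:360],(600,600),interpolation=cv2.INTER_CUBIC))
E
```

```text
[0.52682139 0.18235916 0.27622716] [ 0.38764538 -2.80400411 -3.13990688]
[0.5267842  0.18241572 0.27619195] [ 1.73842958 -2.4255024  -3.41508407]
[0.52680744 0.18245081 0.27617454] [ 1.96479012 -2.98606439 -2.09025225]
```

View pics/o.png

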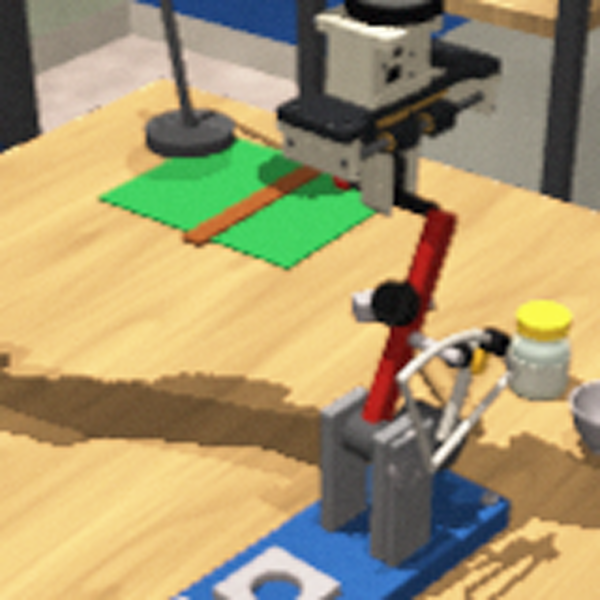

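The picture shows the red arm leaning back past vertical, with its stop meeting the buffer near (455,355). The pull has gone to about -1 N, so I release and retreat upwards.

Emit:
arm_command(
  deltas=[0,0,0,0,0,0,16,0,0,0,0,0,0,18,0,0,0,0,0,0,24,0,0,0,0,0,0,40,0,0,0,0,0,0,50,0,0,0,0,0,0,50,0,0,0,0,0,0,50,0,0,0,0,0,0,50],
)

```text
clock: 24.05
position: [0.5262, 0.1831, 0.2762]
ee_rot: [0.141, 3.138, 0.0]
force: [-0.3, -1.0, 0.2]
width: 0.542
gripper_force: 0.0
```

```bash
python3 - <<'E'
from h import *
np.set_printoptions(precision=4,suppress=True)
s=sensors.observe();print(s['clock'],s['position'],s['force'],s['width'],s['joints'])
S=optics.get_image('scene');D=optics.get_image('side');c=[]
for n,J,r in(('scene',S,(165,280,192,312)),('side',D,(325,345,346,374))):
    h=cv2.cvtColor(J,cv2.COLOR_BGR2HSV);m=np.zeros(J.shape[:2],np.uint8);x0,y0,x1,y1=r
    m[y0:y1,x0:x1]=cv2.inRange(h,(15,150,90),(28,255,255))[y0:y1,x0:x1]
    k,l,st,cc=cv2.connectedComponentsWithStats(m);i=1+st[1:,4].argmax();print(n,st[i],cc[i]);c.append(cc[i])
print(tri('scene',[c[0]],'side',[c[1]]))
E
```

```text
24.05 [0.5262 0.1831 0.2762] [-0.2863 -0.9857  0.1795] 0.542219678436212 [-0.6575  0.2783  0.2957  1.6695 -0.0859  1.2064  1.1393]
scene [172 286  16  24 254] [178.7795 298.122 ]
side [327 350  16  24 279] [334.9713 362.2473]
[[ 0.5073 -0.3519  0.0226  0.0024]]
```

Emit:
arm_command(
  deltas=[0,0,0,0,0,0.02,50,0,0,0,0,0,0.045,50,0,0,0,0,0,0.06,50,0,0,-0.05,0,-0.02,0.06,50,0,0,-0.13,-0.002,-0.055,0.06,50,0,0,-0.22,-0.003,-0.095,0.06,48,0,0,-0.31,-0.005,-0.14,0.06,48,0,0,-0.4,-0.006,-0.185,0.06,48,0,0,-0.49,-0.008,-0.23,0.06,48,0,0,-0.58,-0.01,-0.275,0.06,48,0,0,-0.67,-0.011,-0.32,0.06,48,0,0,-0.76,-0.013,-0.365,0.05,48,0,0,-0.85,-0.014,-0.41,0.02,48,0,0,-0.91,-0.015,-0.45,-0.02,48,0,0,-0.942,-0.016,-0.485,-0.055,48,0,0,-0.942,-0.017,-0.51,-0.085,48,0,0,-0.942,-0.018,-0.528,-0.11,48,0,0,-0.942,-0.018,-0.5345,-0.122,48,0,0,-0.942,-0.018,-0.5345,-0.126,48,0,0,-0.942,-0.018,-0.5345,-0.126,48],
)

```text
clock: 26.15
position: [0.5088, -0.3503, 0.1505]
ee_rot: [-2.218, -2.224, -0.001]
force: [0.0, -0.0, 0.2]
width: 0.524
gripper_force: 0.0
```

```bash
python3 - <<'E'
from h import *
np.set_printoptions(precision=4,suppress=True)
s=sensors.observe();print(s['clock'],s['position'],s['ee_rot'],s['force'],s['width'],s['joints'])
I=optics.get_image('wrist');cv2.imwrite('pics/w3.png',I)
print(proj('wrist',[[.508,-.3515,.062],[.508,-.3515,.0],s['position']]))
h=cv2.cvtColor(I,cv2.COLOR_BGR2HSV);m=cv2.inRange(h,(15,150,80),(28,255,255))
k,l,st,cc=cv2.connectedComponentsWithStats(m)
for i in range(1,k):
    if st[i,4]>100: print(st[i],cc[i])
print('theta',theta('side')[0],theta('scene')[0])
E
```

```text
26.15 [ 0.5088 -0.3503  0.1505] [-2.2184 -2.2242 -0.0012] [ 0.0451 -0.0269  0.1634] 0.5243019331908486 [ 0.0654  0.5475  0.6825  1.7112 -0.3952  1.0249  0.888 ]
[[277.9548 203.9376]
 [277.9762 189.1618]
 [279.2613 240.1019]]
[ 252   75   58   62 1188] [281.7197 113.0354]
[ 260  173   36   41 1088] [277.3226 193.0818]
[177 244  17  54 323] [183.9133 270.9876]
[364 244  18  54 314] [373.7102 270.621 ]
[ 175  307  326    9 1338] [374.3842 312.0859]
theta (np.float64(0.20722010730106247), np.float64(2.004999999999999), array([195.6304, 137.8913])) (np.float64(0.6848867244348523), np.float64(1.999999999999999), array([290.9259, 125.963 ]))
```

View pics/w3.png

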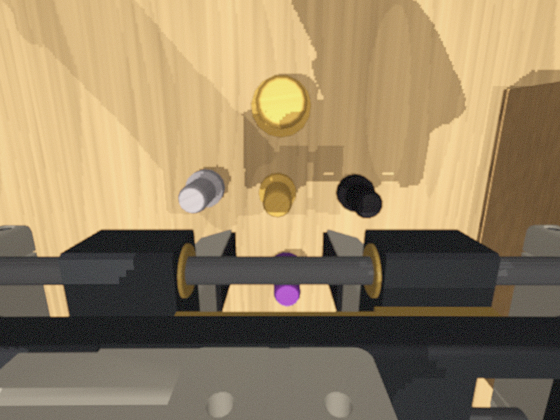

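The wrist picture shows the brass die at (277,195) between the fingers, with steel (203,190), black (360,195), the large brass (281,103) and purple (287,280) clear of them. The die is where predicted, so I descend and grip.

Emit:
arm_command(
  deltas=[0,0,0,-0.001,-0.001,-0.02,48,0,0,0,-0.001,-0.001,-0.05,48,0,0,0,-0.001,-0.001,-0.08,48,0,0,0,-0.001,-0.001,-0.105,48,0,0,0,-0.001,-0.001,-0.12,48,0,0,0,-0.001,-0.001,-0.13,48,0,0,0,-0.001,-0.001,-0.132,48,0,0,0,-0.001,-0.001,-0.132,40,0,0,0,-0.001,-0.001,-0.132,34,0,0,0,-0.001,-0.001,-0.132,30,0,0,0,-0.001,-0.001,-0.132,26,0,0,0,-0.001,-0.001,-0.132,20,0,0,0,-0.001,-0.001,-0.132,20,0,0,0,-0.001,-0.001,-0.132,20],
  force=25,
)

```text
clock: 27.7
position: [0.5073, -0.3527, 0.0187]
ee_rot: [2.219, 2.223, 0.0]
force: [-1.4, 0.2, 6.7]
width: 0.291
gripper_force: 25.0
```

Gripped at 26.7 mm and 25 N. I lift it, carry it high past the large die and stop short of the nest for a look.

Emit:
arm_command(
  deltas=[0,0,0,0,0,0.003,20,0,0,0,0,0,0.01,20,0,0,0,0,0,0.03,20,0,0,0,0,0,0.06,20,0,0,0,0,0,0.095,20,0,0,0,0,0,0.125,20,0,0,0,0,0,0.14,20,0,0,-0.01,0.003,0.015,0.142,20,0,0,-0.02,0.009,0.045,0.142,20,0,0,-0.03,0.018,0.085,0.142,20,0,0,-0.04,0.027,0.125,0.142,20,0,0,-0.05,0.036,0.17,0.142,20,0,0,-0.057,0.045,0.21,0.142,20,0,0,-0.057,0.052,0.245,0.142,20,0,0,-0.057,0.057,0.268,0.142,20,0,0,-0.057,0.059,0.277,0.142,20,0,0,-0.057,0.059,0.278,0.142,20,0,0,-0.057,0.059,0.278,0.142,20],
  force=25,
)

```text
clock: 29.5
position: [0.5657, -0.0759, 0.1601]
ee_rot: [2.318, 2.12, -0.001]
force: [-0.9, -0.7, -2.2]
width: 0.288
gripper_force: 25.0
```

```bash
python3 - <<'E'
from h import *
np.set_printoptions(precision=4,suppress=True)
s=sensors.observe();print(s['clock'],s['position'],s['ee_rot'],s['force'],s['width'])
I=optics.get_image('wrist');print(proj('wrist',[[.566,-.0183,.042],[.5712,-.0218,.042]]))
S=optics.get_image('scene')
im=np.zeros((420,790,3),np.uint8);im[:,:390]=cv2.resize(I[0:260,150:410],(390,390)) .repeat(1,0)[:420] if 0 else 0
im[:390,:390]=cv2.resize(I[0:260,150:410],(390,390),interpolation=cv2.INTER_CUBIC);im[:400,390:]=cv2.resize(S[160:280,220:340],(400,400),interpolation=cv2.INTER_CUBIC)
cv2.imwrite('pics/w4.png',im);cv2.imwrite('pics/w4raw.png',I)
h=cv2.cvtColor(I,cv2.COLOR_BGR2HSV);m=cv2.inRange(h,(0,0,110),(180,60,255));m[235:]=0
for c in cv2.findContours(m,cv2.RETR_CCOMP,cv2.CHAIN_APPROX_NONE)[0]:
    a=cv2.contourArea(c)
    if a>300: print(a,cv2.boundingRect(c),cv2.fitEllipse(c),onplane('wrist',[cv2.fitEllipse(c)[0]],.042))
E
```

```text
29.5 [ 0.5657 -0.0759  0.1601] [ 2.3182  2.1197 -0.0013] [-0.9368 -0.7284 -2.2118] 0.28819066139765925
[[274.2512 134.063 ]
 [280.1803 137.3955]]
6477.0 (231, 94, 84, 84) ((272.53387451171875, 134.68951416015625), (93.94882202148438, 96.24152374267578), 163.8087158203125) [[ 0.5644 -0.0188  0.042 ]]
1594.5 (250, 113, 46, 48) ((272.42578125, 136.41302490234375), (44.566986083984375, 45.61045837402344), 7.203991413116455) [[ 0.5642 -0.0204  0.042 ]]
```

View pics/w4.png

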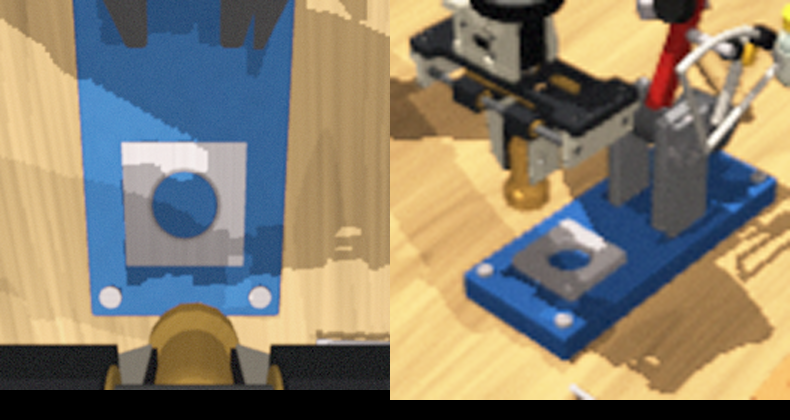

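The wrist crop shows the nest hole at (184,205), i.e. pixel (272,136) in full, and the die in the grip with its foot's rim topping out at about crop row 305. I check how the die sits in the grip against that rim.

```bash
python3 - <<'E'
from h import *
np.set_printoptions(precision=4,suppress=True)
I=cv2.imread('pics/w4raw.png');h=cv2.cvtColor(I,cv2.COLOR_BGR2HSV);m=cv2.inRange(h,(12,110,40),(30,255,255));m[:195]=0;m[225:]=0;m[:,:235]=0;m[:,325:]=0
k,l,st,cc=cv2.connectedComponentsWithStats(m);i=1+st[1:,4].argmax();l=l==i;print(st[i])
for r in range(200,225,4): x=np.where(l[r])[0];print(r,x.min() if len(x) else 0,x.max() if len(x) else 0)
p=sensors.observe()['position'];a=np.linspace(0,2*np.pi,73)
for d in(-.003,-.0015,0,.0015,.003):
    out=[]
    for z,rr in((.0,.0175),(.002,.0195),(.016,.0195)):
        q=proj('wrist',[p+[rr*np.cos(t),d+rr*np.sin(t),z-.0187] for t in a]);out+=[q[:,1].min(),q[:,0].min(),q[:,0].max()]
    print(d,np.round(out,1))
E
```

```text
[249 203  59  22 985]
200 0 0
204 269 288
208 261 296
212 255 302
216 253 304
220 250 306
224 249 307
-0.003 [208.5 253.8 306.9 206.3 250.5 310.2 212.6 248.4 312.6]
-0.0015 [206.2 253.5 306.7 204.  250.2 310.1 210.2 248.1 312.4]
0 [204.  253.3 306.6 201.8 250.  309.9 207.7 247.8 312.2]
0.0015 [201.7 253.  306.4 199.5 249.7 309.8 205.3 247.6 312.1]
0.003 [199.5 252.8 306.3 197.2 249.4 309.6 202.8 247.3 311.9]
```

Emit:
arm_command(
  deltas=[0,0,0,0,0.01,0,20,0,0,0,0,0.03,0,20,0,0,0,-0.0005,0.047,0,20,0,0,0,-0.0005,0.055,-0.005,20,0,0,0,-0.0005,0.057,-0.025,20,0,0,0,-0.0005,0.057,-0.05,20,0,0,0,-0.0005,0.057,-0.07,20,0,0,0,-0.0005,0.057,-0.085,20,0,0,0,-0.0005,0.057,-0.093,20,0,0,0,-0.0005,0.057,-0.096,20,0,0,0,-0.0005,0.057,-0.096,20,0,0,0,-0.0005,0.057,-0.096,20],
  force=25,
)

```text
clock: 30.8
position: [0.5662, -0.0176, 0.0648]
ee_rot: [2.317, 2.121, 0.001]
force: [-0.3, -0.2, -1.5]
width: 0.287
gripper_force: 25.0
```

Emit:
arm_command(
  deltas=[0,0,0,0,0,-0.002,20,0,0,0,0,0,-0.004,20,0,0,0,0,0,-0.006,20,0,0,0,0,0,-0.007,20,0,0,0,0,0,-0.007,20],
)

```text
clock: 31.3
position: [0.5663, -0.0186, 0.0587]
ee_rot: [2.317, 2.119, 0.002]
force: [-5.2, -3.2, 16.9]
width: 0.288
gripper_force: 25.1
```

Contact on the nest's bevel, pushing the die towards -x and -y. I ease up, shift that way and try again gently.

Emit:
arm_command(
  deltas=[0,0,0,0,0,0.002,20,0,0,0,-0.0015,-0.001,0.003,20,0,0,0,-0.0015,-0.001,0.001,20,0,0,0,-0.0015,-0.001,-0.0005,20,0,0,0,-0.0015,-0.001,-0.002,20,0,0,0,-0.0015,-0.001,-0.002,20],
)

```text
clock: 31.9
position: [0.5648, -0.021, 0.0566]
ee_rot: [2.317, 2.117, 0.001]
force: [-5.5, -5.4, 20.2]
width: 0.291
gripper_force: 25.1
```

Emit:
arm_command(
  deltas=[0,0,0,0,0,0.0015,20,0,0,0,-0.0008,-0.0008,0.0015,20,0,0,0,-0.0015,-0.0015,0.0015,20,0,0,0,-0.0015,-0.0015,0,20,0,0,0,-0.0015,-0.0015,-0.0005,20,0,0,0,-0.0015,-0.0015,-0.0005,20],
)

```text
clock: 32.5
position: [0.5645, -0.0215, 0.0563]
ee_rot: [2.316, 2.118, 0.004]
force: [-0.8, -4.3, 20.0]
width: 0.284
gripper_force: 25.1
```

Emit:
arm_command(
  deltas=[0,0,0,0,0,0.003,20,0,0,0,0,-0.001,0.005,20,0,0,0,0,-0.002,0.005,20,0,0,0,0,-0.002,0.005,20],
)

```text
clock: 32.9
position: [0.562, -0.0215, 0.0591]
ee_rot: [-2.316, -2.121, 0.001]
force: [1.1, -0.6, -1.9]
width: 0.287
gripper_force: 25.0
```

```bash
python3 - <<'E'
from h import *
np.set_printoptions(precision=4,suppress=True)
s=sensors.observe();print(s['clock'],s['position'],s['force'],s['width'],s['ft_torque'])
I=optics.get_image('wrist');cv2.imwrite('pics/w5.png',I);h=cv2.cvtColor(I,cv2.COLOR_BGR2HSV)
m=cv2.inRange(h,(12,110,40),(30,255,255));m[:150]=0;m[228:]=0;m[:,:235]=0;m[:,325:]=0
k,l,st,cc=cv2.connectedComponentsWithStats(m);i=1+st[1:,4].argmax();l=l==i;print('die',st[i])
for r in range(196,226,4):
    x=np.where(l[r])[0]
    if len(x):print(r,x.min(),x.max(),x.mean())
m=cv2.inRange(h,(0,0,90),(180,70,255));m[228:]=0
for c in cv2.findContours(m,cv2.RETR_CCOMP,cv2.CHAIN_APPROX_NONE)[0]:
    if cv2.contourArea(c)>300: print('grey',cv2.contourArea(c),cv2.boundingRect(c))
# expected positions of the nest plate corners and hole with candidate centre
c0=np.array([.5643,-.0196,.042]);P=[c0+.037*(a*EX+b*EY) for a,b in((-1,-1),(1,-1),(1,1),(-1,1))];print(proj('wrist',P))
for r in(150,165,180,195,205,215): print(r,''.join('%d,%d,%d '%tuple(h[r,x]) for x in range(215,345,8)))
E
```

```text
32.9 [ 0.562  -0.0215  0.0591] [ 1.078  -0.6037 -1.8542] 0.28749392908838556 [-0.114   0.0684 -0.0256]
die [ 248  198   62   30 1437]
200 266 291 278.5
204 259 296 277.5
208 256 301 278.5
212 253 304 278.5
216 251 305 278.0
220 250 307 278.5
224 249 308 278.5
grey 5032.5 (223, 170, 121, 58)
grey 324.0 (392, 0, 57, 8)
grey 333.0 (134, 0, 57, 9)
[[228.4255 278.8315]
 [337.2104 279.1229]
 [343.3263 171.0521]
 [223.7695 170.7174]]
150 107,161,125 106,170,126 107,162,126 108,158,124 106,165,128 106,156,129 106,169,125 106,174,123 105,177,141 105,156,155 105,160,151 106,158,153 105,164,154 106,172,150 106,154,152 106,163,153 106,157,153 
165 107,157,127 107,151,127 106,157,128 106,171,121 106,167,128 106,174,123 105,174,123 107,155,128 105,185,120 106,165,124 105,159,127 106,162,154 105,169,152 106,160,151 105,165,150 105,161,154 107,157,151 
180 106,164,126 110,84,127 0,10,146 3,15,153 3,16,148 0,12,151 176,12,147 0,12,147 4,14,148 0,12,151 3,16,148 3,15,149 4,12,149 7,15,150 0,13,152 4,12,172 111,41,143 
195 106,166,123 107,147,123 0,17,146 176,13,152 8,14,149 0,15,149 8,14,146 8,14,147 0,8,130 4,15,137 8,14,149 175,10,148 4,13,154 176,13,155 8,14,151 176,14,149 107,138,153 
205 106,162,124 106,169,121 9,12,145 173,13,152 10,15,150 0,10,148 19,159,135 20,158,155 20,159,165 19,158,150 19,152,134 107,150,126 3,17,154 0,12,149 11,23,155 3,15,185 106,153,152 
215 106,170,123 106,166,129 0,9,144 0,13,153 0,10,149 20,171,160 20,155,174 19,157,177 20,156,177 20,155,171 21,157,166 20,161,147 106,149,127 11,14,144 8,7,149 7,12,185 107,176,149
```

```bash
cat > foot.py <<'E'
from h import *
from scipy.optimize import least_squares
np.set_printoptions(precision=4,suppress=True)
def foot(fn,cal,zr):
    I=cv2.imread(fn);h=cv2.cvtColor(I,cv2.COLOR_BGR2HSV)
    m=cv2.inRange(h,(12,110,40),(30,255,255));m[:150]=0;m[226:]=0;m[:,:235]=0;m[:,325:]=0
    k,l,st,cc=cv2.connectedComponentsWithStats(m);l=l==1+st[1:,4].argmax()
    px=[(x,np.where(l[:,x])[0].min()-.5) for x in range(262,296,3)]+[q for r in range(206,220,3) for x in[np.where(l[r])[0]] for q in((x.min()-.5,r),(x.max()+.5,r))]
    P=onplane('wrist',px,zr,cal)[:,:2]
    f=least_squares(lambda c:np.hypot(*(P-c).T)-.0195,P.mean(0),loss='soft_l1',f_scale=.0005);return f.x,np.sqrt(np.mean(f.fun**2))
E
python3 - <<'E'
from foot import *
s=sensors.observe();p=s['position'];cal=optics.calibration('wrist');print(p,s['force'])
a,b=foot('pics/w5.png',cal,p[2]-.0167);print('now',a-p[:2],b)
a,b=foot('pics/w4raw.png',cal,p[2]-.0167);print('w4 (in tool)',a-p[:2],b)
I=cv2.imread('pics/w5.png');h=cv2.cvtColor(I,cv2.COLOR_BGR2HSV);m=cv2.inRange(h,(0,0,90),(180,70,255));m[228:]=0
c=max(cv2.findContours(m,0,1)[0],key=cv2.contourArea);x,y,w,hh=cv2.boundingRect(c)
q=c[:,0];top=[(xx,q[q[:,0]==xx][:,1].min()-.5) for xx in range(240,330,6)];L=[(q[(q[:,1]==r)][:,0].min()-.5,r) for r in range(180,222,4)];R=[(q[(q[:,1]==r)][:,0].max()+.5,r) for r in range(180,222,4)]
T,Lw,Rw=[onplane('wrist',u,.042,cal)[:,:2] for u in(top,L,R)]
e=EX[:2];f=EY[:2];cx=(np.median(Lw@e)+np.median(Rw@e))/2;cy=np.median(T@f)-.037
print('width',np.median(Rw@e)-np.median(Lw@e),'nest',cx*e+cy*f)
E
```

```text
[ 0.562  -0.0216  0.0591] [ 0.1816 -0.3882 -2.3263]
now [-0.0009  0.0029] 0.00018538677432423684
w4 (in tool) [-0.001  -0.0002] 0.0003403883524401037
width 0.07496559289978333 nest [ 0.5642 -0.0187]
```

The numbers show the foot sitting 3 mm off in +y in the grip, tilted about 4° by the bevel, and 3 mm short in x. I raise it, tip the tool back by the same angle, recentre and measure again.

Emit:
arm_command(
  deltas=[0,0,0,0,0,0.004,20,-0.02,0,0,0.0015,0,0.006,20,-0.042,0,0,0.003,0.0014,0.006,20,-0.042,0,0,0.003,0.0014,0.006,20,-0.042,0,0,0.003,0.0014,0.006,20],
)

```text
clock: 33.45
position: [0.5655, -0.0202, 0.0656]
ee_rot: [2.28, 2.09, -0.069]
force: [0.2, 0.5, -2.6]
width: 0.289
gripper_force: 25.0
```

```bash
cat >> foot.py <<'E'
def nest(fn,cal):
    I=cv2.imread(fn);h=cv2.cvtColor(I,cv2.COLOR_BGR2HSV);m=cv2.inRange(h,(0,0,90),(180,70,255));m[226:]=0
    c=max(cv2.findContours(m,0,1)[0],key=cv2.contourArea);q=c[:,0];x,y,w,hh=cv2.boundingRect(c)
    top=[(xx,q[q[:,0]==xx][:,1].min()-.5) for xx in range(x+15,x+w-15,6)];rr=range(y+12,y+hh-5,4)
    L=[(q[q[:,1]==r][:,0].min()-.5,r) for r in rr];R=[(q[q[:,1]==r][:,0].max()+.5,r) for r in rr]
    T,Lw,Rw=[onplane('wrist',u,.042,cal)[:,:2] for u in(top,L,R)]
    e=EX[:2];f=EY[:2];cx=(np.median(Lw@e)+np.median(Rw@e))/2;return cx*e+(np.median(T@f)-.037)*f
def look(fn):
    s=sensors.observe();cal=optics.calibration('wrist');cv2.imwrite(fn,optics.get_image('wrist'))
    p=s['position'];a,b=foot(fn,cal,p[2]-.0167);n=nest(fn,cal)
    print(s['clock'],p,s['ee_rot'],s['force'],'foot',a,b,'nest',n,'go',n-a)
E
python3 -c "
from foot import *
look('pics/w6.png')"
```

```text
33.45 [ 0.5655 -0.0202  0.0656] [ 2.2801  2.0896 -0.0687] [ 0.2087  0.5108 -2.6168] foot [ 0.5647 -0.0181] 0.0002059180251315883 nest [ 0.5642 -0.0178] go [-0.0005  0.0003]
```

Emit:
arm_command(
  deltas=[0,0,0,-0.0006,0,-0.002,20,0,0,0,-0.0006,0,-0.004,20,0,0,0,-0.0006,0,-0.006,20,0,0,0,-0.0006,0,-0.008,20,0,0,0,-0.0006,0,-0.009,20,0,0,0,-0.0006,0,-0.009,20],
)

```text
clock: 34.1
position: [0.5653, -0.0215, 0.0572]
ee_rot: [2.281, 2.087, -0.069]
force: [-1.8, -1.5, 4.7]
width: 0.287
gripper_force: 25.0
```

```bash
python3 - <<'E'
from foot import *
look('pics/w7.png')
I=cv2.imread('pics/w7.png');h=cv2.cvtColor(I,cv2.COLOR_BGR2HSV)
for r in range(184,226,6): print(r,' '.join('%d/%d/%d'%tuple(h[r,x]) for x in range(240,328,4)))
E
```

```text
34.1 [ 0.5653 -0.0215  0.0572] [ 2.2809  2.0867 -0.0685] [-1.7951 -1.4595  4.6773] foot [ 0.5645 -0.0191] 0.00031115910925093857 nest [ 0.5642 -0.018 ] go [-0.0003  0.0011]
184 0/15/150 0/12/146 177/16/145 176/12/145 174/9/144 6/17/147 4/14/149 176/12/144 9/12/146 0/12/146 0/9/144 177/16/148 3/15/149 9/17/147 5/10/147 4/12/143 11/18/152 0/12/148 8/14/148 5/10/146 7/15/149 177/15/151
190 7/15/149 7/16/146 177/15/149 0/14/144 9/17/149 0/16/145 4/12/148 4/14/143 6/23/154 0/12/148 4/14/145 4/12/147 0/12/151 4/12/147 3/18/143 175/10/149 177/15/150 0/17/149 177/16/148 0/14/147 176/12/148 4/13/153
196 0/15/149 176/14/148 176/14/148 5/22/149 3/17/150 177/19/149 177/15/150 13/14/129 0/20/126 5/25/121 14/51/125 9/14/126 175/11/140 0/14/144 174/9/142 0/12/149 3/15/151 6/17/151 4/12/146 176/12/147 0/14/148 8/14/151
202 8/14/148 7/16/144 0/14/145 4/14/147 4/13/135 0/10/105 19/169/134 19/166/140 20/157/143 21/161/139 18/156/142 19/157/141 20/163/139 20/168/132 17/70/123 4/13/136 3/15/154 176/14/147 0/14/151 0/15/149 176/14/147 176/14/148
208 0/12/151 3/16/147 168/18/144 114/45/120 19/153/133 19/159/135 20/160/164 19/155/181 19/154/179 20/154/176 19/156/177 20/158/176 20/159/175 19/161/163 20/168/135 19/154/134 3/22/127 0/10/149 176/14/147 174/17/148 176/14/150 9/17/150
214 173/14/150 4/14/144 112/40/121 18/165/125 20/161/165 20/155/178 20/162/175 20/156/176 20/164/176 20/161/174 19/156/176 20/157/174 19/163/169 20/158/171 19/153/167 20/158/168 20/165/124 174/10/125 4/12/145 4/12/143 7/16/148 3/16/146
220 6/17/150 171/14/131 112/95/115 20/164/166 20/158/174 20/155/174 20/154/177 20/155/160 19/158/139 20/156/141 20/161/141 19/163/138 18/150/150 19/159/164 19/161/168 19/159/168 20/162/167 16/107/119 0/11/135 3/16/146 177/16/148 177/16/144
```

Emit:
arm_command(
  deltas=[0,0,0,0,0,0.002,20,0,0,0,-0.0007,-0.001,0.002,20,0,0,0,-0.0007,-0.001,0.001,20,0,0,0,-0.0007,-0.001,0,20,0,0,0,-0.0007,-0.001,-0.001,20,0,0,0,-0.0007,-0.001,-0.001,20],
)

```text
clock: 34.75
position: [0.5643, -0.0218, 0.0554]
ee_rot: [2.281, 2.088, -0.069]
force: [0.4, -1.5, -1.7]
width: 0.288
gripper_force: 25.0
```

```bash
cat >> foot.py <<'E'
def hole(fn,cal):
    I=cv2.imread(fn);h=cv2.cvtColor(I,cv2.COLOR_BGR2HSV);g=cv2.GaussianBlur(I,(3,3),0)
    m=cv2.inRange(cv2.cvtColor(g,cv2.COLOR_BGR2HSV),(0,0,139),(180,40,190));pts=[]
    c0=np.array([279.,222.])
    for a in np.deg2rad(np.arange(-175,-4,5)):
        for r in np.arange(46,20,-.5):
            x,y=c0+r*np.array([np.cos(a),np.sin(a)])
            if y>226: continue
            if not m[int(round(y)),int(round(x))]: pts.append((x,y));break
    P=onplane('wrist',pts,.042,cal)[:,:2]
    f=least_squares(lambda c:np.hypot(*(P-c[:2]).T)-c[2],np.r_[P.mean(0),.023],loss='soft_l1',f_scale=.0005);return f.x,np.sqrt(np.mean(f.fun**2)),len(pts)
E
python3 - <<'E'
from foot import *
look('pics/w8.png');cal=optics.calibration('wrist')
print(hole('pics/w8.png',cal))
a,b=foot('pics/w8.png',cal,.042);print(a)
E
```

```text
34.75 [ 0.5643 -0.0218  0.0554] [ 2.2806  2.0877 -0.0693] [ 0.3803 -1.4965 -1.6817] foot [ 0.5635 -0.0198] 0.00022840559391594035 nest [ 0.5642 -0.0181] go [0.0007 0.0017]
(array([ 0.5638, -0.0205,  0.0229]), np.float64(0.00021303119192500248), 35)
[ 0.5636 -0.0188]
```

The hole's fitted centre is (0.5638,-0.0205) and the foot is within 1 mm of it, going in with no contact force. I carry on down.

Emit:
arm_command(
  deltas=[0,0,0,0,-0.0003,-0.001,20,0,0,0,0,-0.0003,-0.002,20,0,0,0,0,-0.0003,-0.003,20,0,0,0,0,-0.0003,-0.004,20,0,0,0,0,-0.0003,-0.004,20],
)

```text
clock: 35.3
position: [0.5642, -0.0219, 0.0515]
ee_rot: [2.281, 2.088, -0.069]
force: [-0.2, -1.6, -1.8]
width: 0.292
gripper_force: 25.0
```

Emit:
arm_command(
  deltas=[0,0,0,0,0,-0.001,20,0,0,0,0,0,-0.002,20,0,0,0,0,0,-0.002,20],
)

```text
clock: 35.6
position: [0.5643, -0.0219, 0.0495]
ee_rot: [2.281, 2.088, -0.069]
force: [-0.1, -1.7, -1.8]
width: 0.287
gripper_force: 25.0
```

Emit:
arm_command(
  deltas=[0,0,0,0,0,-0.001,20,0,0,0,0,0,-0.0015,20,0,0,0,0,0,-0.0015,20],
)

```text
clock: 35.9
position: [0.5644, -0.0218, 0.0484]
ee_rot: [2.281, 2.088, -0.068]
force: [-1.3, -1.0, 2.8]
width: 0.292
gripper_force: 25.0
```

The die is on the floor at the expected height of 0.0485. I press slightly to seat it, then open.

Emit:
arm_command(
  deltas=[0,0,0,0,0,-0.0006,20,0,0,0,0,0,-0.0006,28,0,0,0,0,0,-0.0006,30,0,0,0,0,0,-0.0006,34,0,0,0,0,0,-0.0006,44,0,0,0,0,0,-0.0006,50,0,0,0,0,0,-0.0006,50,0,0,0,0,0,-0.0006,50,0,0,0,0,0,-0.0006,50],
)

```text
clock: 36.8
position: [0.5644, -0.0218, 0.0475]
ee_rot: [2.281, 2.088, -0.069]
force: [0.4, -0.4, 0.1]
width: 0.545
gripper_force: 0.0
```

Emit:
arm_command(
  deltas=[0,0,0,0,0.001,0.01,50,0,0,0,0,0.002,0.03,50,0,0,0,0,0.004,0.06,50,0,0,0,0,0.004,0.09,50,0.042,0,0,0,-0.03,0.11,50,0.042,0,0,0,-0.055,0.115,50,0.042,0,0,0,-0.06,0.115,50,0.042,0,0,0,-0.06,0.115,50],
)

```text
clock: 37.6
position: [0.5642, -0.0829, 0.1632]
ee_rot: [2.319, 2.119, 0.001]
force: [-0.1, 0.1, -0.7]
width: 0.545
gripper_force: 0.0
```

```bash
python3 - <<'E'
from foot import *
s=sensors.observe();cal=optics.calibration('wrist');I=optics.get_image('wrist');cv2.imwrite('pics/w9.png',I)
print(s['clock'],s['position'],s['force'],s['width'])
h=cv2.cvtColor(I,cv2.COLOR_BGR2HSV);m=cv2.inRange(h,(12,110,60),(30,255,255));m[228:]=0
k,l,st,cc=cv2.connectedComponentsWithStats(m)
for i in range(1,k):
    if st[i,4]>200: print('brass',st[i],cc[i])
# predicted outlines for an upright, seated die
a=np.linspace(0,2*np.pi,73)
for nm,z,r in(('foot top',.046,.0195),('stem',.086,.0135),('top62',.092,.0135)):
    q=proj('wrist',[[.5638+r*np.cos(t),-.0205+r*np.sin(t),z] for t in a]);print(nm,q.min(0),q.max(0))
print('nest',nest('pics/w9.png',cal))
print('theta',theta('side')[0],theta('scene')[0])
v=h[:,:,2]
for r in range(100,190,8): 
    x=np.where(m[r,200:340])[0]+200
    if len(x): print(r,x.min(),x.max())
E
```

```text
37.6 [ 0.5642 -0.0829  0.1632] [-0.0985  0.1462 -0.7273] 0.5454777749484754
brass [  0   0  48  45 840] [14.6345 14.8952]
brass [ 141    0   61   52 1029] [180.5112  16.2672]
brass [ 339    0  113  179 9829] [386.1488  93.0592]
brass [  360     0   200   226 13128] [520.8403  94.5571]
brass [ 252  106   42   43 1363] [272.6728 127.0631]
foot top [252.0766 109.0691] [294.5116 152.69  ]
stem [255.3793 114.7726] [289.5015 149.807 ]
top62 [254.8031 114.5551] [289.7725 150.4529]
nest [ 0.5641 -0.0199]
theta (np.float64(0.20722010730106247), np.float64(2.004999999999999), array([195.6304, 137.8913])) (np.float64(0.6848867244348523), np.float64(1.999999999999999), array([290.9259, 125.963 ]))
108 265 281
116 256 290
124 205 292
132 253 292
140 206 289
148 272 276
164 339 339
172 208 339
```

```bash
python3 - <<'E'
from foot import *
a=np.linspace(0,2*np.pi,73);C=np.array([.564,-.0195])
for n in('scene','side'):
    J=optics.get_image(n);h=cv2.cvtColor(J,cv2.COLOR_BGR2HSV);m=cv2.inRange(h,(15,130,60),(28,255,255))
    q=np.vstack([proj(n,[[C[0]+r*np.cos(t),C[1]+r*np.sin(t),z] for t in a]) for z,r in((.092,.0125),(.086,.0135),(.042,.0195),(.046,.0195))]);lo,hi=q.min(0),q.max(0)
    k,l,st,cc=cv2.connectedComponentsWithStats(m);ctr=(lo+hi)/2
    i=min((i for i in range(1,k) if 60<st[i,4]<2000),key=lambda i:np.linalg.norm(cc[i]-ctr))
    print(n,'pred',lo,hi,'seen',st[i],st[i][:2]+st[i][2:4]);ys,xs=np.where(l==i)
    ax=proj(n,[[*C,.045],[*C,.09]]);print(' axis pred slope dx/dy',(ax[1]-ax[0])[0]/(ax[1]-ax[0])[1],'seen',np.polyfit([y for y in np.unique(ys)],[xs[ys==y].mean() for y in np.unique(ys)],1)[0])
E
```

```text
scene pred [266.5018 220.4524] [279.2785 239.9972] seen [268 221  12  20 168] [280 241]
 axis pred slope dx/dy 0.026091193846826774 seen 0.039097744360903186
side pred [263.7852 232.0719] [278.7107 254.397 ] seen [265 233  14  22 202] [279 255]
 axis pred slope dx/dy -0.004379570845223165 seen 0.015810276679844457
```

The side and scene outlines match a die seated upright in the nest to within a pixel, and the presser reads 2.0 rad, open and still. I hand in.

```bash
python3 -c "
from cell import arm
print(arm.sign_off())"
```

```text
the job is handed in; nothing more can be done
None
```

I handed the job in at about 38 s: the presser is open and leaning on its buffer at about 2.0 rad, and the small brass die stands upright and home in the nest, though it first caught on the nest's bevel and tilted about 4° in the grip before I re-centred and seated it.

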